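Release the mended tray lever and refit it

ROBOT

A 6-joint arm with a two-finger parallel gripper is mounted at the origin on the work surface. World frame = base frame: x ahead of the robot, y to its left, z up, the work surface at z = 0. Lengths are in m, angles in degrees, forces in N, time in s.
With the tool pointing down it reaches from about 0.275 to 0.875 m from the base axis. Payload 12.5 kg.
Tool frame: the origin (TCP) lies at the very end of the fingers, on their centre line; the grasp point (between the pads) lies 19 mm behind it; z points along the fingers, y is the direction in which the jaws open and shut (so a half turn about z gives the same grasp; the last joint's range is limited). The gripper opens to 85 mm and grips with 20 to 120 N. Pads are 22 mm wide; open, the fingers measure 114 mm over their backs; the gripper's body (76 mm by 85 mm) begins 54 mm behind the grasp point. The pads swing forward as they close: fully open they stand 13 mm farther back than shut.
Start: joints at [59.209, 20.094, 94.641, -0, 65.266, -4.847], TCP at [0.241, 0.495, 0.197] pointing down, gripper open.
Joint ranges: [-157.81, 157.81], [-45, 120.19], [0.68, 151.7], [-89.99, 269.99], [4.06, 180], [-164.3, 164.3]. Speed limits (degrees/s): [127.2, 127.2, 159.86, 180, 180, 180].

INTERFACE

Orientations are given as [roll, pitch, yaw] about the fixed x, y, z axes, in that order (R = Rz(yaw) Ry(pitch) Rx(roll)).
In Python, from workcell import status, get_image, order, recognise, pinpoint gives the robot as it stands.
- The arm moves only by the tool arm_command, never from a script. Its arguments are lists of equal length, an entry for each row: "jaw": the opening, from 0 (shut) to 1 (fully open); "offset": the shift along the tool's x, y, z in mm, a list of three; "turn": the turn, a rotation vector about the tool's x, y, z in rad, a list of three. A call has 1 to 20 rows; each row is the pose to reach, as a shift and turn from the pose measured when the call began, along the tool's axes at that moment; what a row does not reach only later rows make up. A row lasts 1/8 s, in which the tool goes at most 62.5 mm and 10.7 degrees, less where a joint would pass 70% of its speed; a pose out of reach is approached as far as the arm can. A call with a gripper value outside its range is refused whole. The fingers move at their own pace and stop on an object; "grip_force" is the grip in N (left out, the last holds). Time passes only in rows, so rows that repeat a pose let the fingers close. It gives the time, the measured TCP pose, the force and the opening at its end, in the units of the state.
- status.read_state(): the state, without advancing time (a new reading comes with each control period).
- get_image(name): name is "scene" or "top" or "wrist"; returns a dict with "frame" (420x560x3 uint8, red, green, blue), "range_z" (420x560 float32, m along the optical axis (not along the pixel's ray), 0 where there is no reading), "fx", "fy", "cx", "cy" (pixels), "k1" (the pictures are not rectified: a ray, as slopes to the right and down, at radius r is drawn at 1 + k1 r^2 times it, then the intrinsics apply), "R" (3x3) and "t" (3): a world point X has camera coordinates R X + t. Camera axes: x right, y down, z forward; pixel columns grow to the right and rows downward; lengths in m; the calibration is good to about 2 mm. A picture is of the moment at which its call begins.
- order.hand_in(): hands the job in, once; it reports no verdict.
Trained networks look in the newest picture that a camera, given by its name, has taken for a name from the list of things; names that differ only in an ending like _2 or _b are one class to them, and where a whole thing is asked for, a point or a joint stands for the part that bears it (a point fixed in the world has none). Each returns a list of dicts, best first, with "conf" (0 to 1); they miss things now and then, are a little off and sometimes report something else, mostly with a low value. They report only what shows in the picture. A call takes as long as a camera call. They do not tell look-alikes from the thing itself.
- recognise(camera, query): "bbox" ([centre column, centre row, width, height] in pixels, round what is visible of it).
- pinpoint(camera, query): "location" ([column, row] in pixels: a listed point, or the origin of a listed thing).
The state is a dict: "time_s": time; "qpos": joint angles; "qd": joint speeds; "joint_efforts": joint torques, N m; "position": TCP position; "eef_rot": TCP orientation; "ft_force": force on the tool from outside, world axes, zero at the start; "wrist_torque": the same for the moment, N m; "opening": finger opening in m.
Only numpy, scipy, OpenCV 4.12 (cv2) and the standard library are available. Lean on these libraries where they do the work, as an engineer would, in place of code of your own. Each camera call takes 0.05 s, during which the arm holds its last target. There are 200 camera calls.

TASK

The mended high-chair tray lever has set: slide the clamp's jaw right back, lift the lever straight out and stand it in the steel frame on the tray, its foot flat on the tray floor inside the frame. Keep the lever upright, set it down rather than drop it, leave the jaw open and leave everything else where it is.

Things in the scene. Friction and masses are not known exactly. Their poses are not given: they have to be found in the camera images.
- lever: Mended birch tray lever, held in the clamp: foot plate 64 (x) x 44 (y) x 14 thick; on it a paddle 32 wide (x), 18 thick (y), top 80 above the underside, rounded about y. A steel pivot pin 8 thick, 26 above the underside, sticks out 6 on each side along y. Same both ways round, 0.08 to 0.17 kg. Origin: centre of the underside, z up.
- lever_grip (a point): Point in the middle of the paddle, 58 above the lever's underside: pinch here across the 18 mm thickness (lever's y), from above.
- vise: Quick-slide clamp, fixed: aluminium base 120 wide (y), 20 thick, from x = -140 to +75. Origin: on the table, below the centre of the clamped lever, which stands on the base (at 20 high) with axes parallel to the clamp's. Fixed jaw on the +x side (x = 32.5 to 58.5, top 50 high); the moving jaw is on the -x side and opens to -x.
- jaw (a joint): Moving jaw, in m: 0 closed on the lever's foot, 0.05 at its stop, fully open. Slides along the clamp's -x with about 4 N of friction and stays where left. Jaw block 30 (x) x 90 (y), top 50 above the table; while closed its lip reaches 8 over the lever's foot, 3 above it.
- jaw_handle (a point): Point on the moving jaw's upright black handle, 80 above the table: handle 20 (clamp's x) x 16 (clamp's y), from 50 to 95 above the table, moves with the jaw. When closed it lies 52.5 from the clamp's origin towards -x; room for fingers on its +y and -y sides.
- tray: The high chair's birch tray, fixed to the table: 300 (x) x 400 (y), floor 12 thick, rim 22 high, 12 wide. Origin: centre of its underside.
- seat (a point): Centre of the lever's seat on the tray's floor (12 above the table, 65 from the tray's centre towards its -x edge): a low rectangular steel frame, inner opening 73 (x) x 53 (y), rails 8 wide and 6 high above the tray's floor. Axes as the tray's; the foot's 64 side goes along x.
- bowl: Bystander: mustard silicone bowl, 110 across, 48 high, on the tray. Origin: centre of its underside.
- spoon_a: Bystander: steel spoon, 150 long, lying on the tray. Origin: middle of its length, underside.
- spoon_b: Bystander: second steel spoon, 150 long, lying on the tray. Origin: middle of its length, underside.
- beaker: Bystander: glass beaker, 68 across, 85 high, on the table behind the clamp. Origin: centre of its underside.
- container: Bystander: closed clear plastic container with white lid, 86 x 106 x 55 high, on the table behind the clamp. Origin: centre of its underside.
There are look-alikes about, which are no part of the job. What is shaped like the vise but blue or turquoise is not meant.

How it is judged (in metres and radians):
On the way, in this order (a step that is already met when the one before it is completed fails the run):
1. the jaw is slid back at least 35 of its 50 mm while the lever still stands in the clamp (value of joint jaw above 0.035 m and z of lever in the frame of vise below 0.03 m), for 0.2 s.
2. the lever is lifted clear of the clamp, at least 35 mm above its base, in the fingers (z of lever in the frame of vise above 0.055 m and contact force between the fingers and lever above 0.3 N), for 0.2 s.
At the end, for the whole second after the job is handed in: The lever stands upright (within 0.06 rad) and at rest inside the steel frame on the tray: its foot on the tray floor (within 3 mm), centred within 6.5 mm along each side and lined up with the frame within 0.25 rad (either way round); the jaw is still open by at least 35 mm (x of lever in the frame of seat between -0.0065 and 0.0065 m and y of lever in the frame of seat between -0.0065 and 0.0065 m and z of lever in the frame of seat between -0.003 and 0.003 m and angle between the x axis of lever and the x axis of seat, either way round below 0.25 rad and angle between lever's own z axis and vertical below 0.06 rad and value of joint jaw above 0.035 m and linear speed of lever below 0.02 m/s); the robot touches nothing.
It fails at once if the lever falls: it moves faster than 0.45 m/s while the fingers do not touch it (contact force between the fingers and lever below 0.05 N and linear speed of lever above 0.45 m/s).
It fails at once if the lever is tipped more than 0.6 rad from upright (angle between lever's own z axis and vertical above 0.6 rad).
It fails at once if a bystander (bowl, spoons, beaker, container) is moved more than 30 mm (distance of any of bowl, spoon_a, spoon_b, beaker, container from where it was at the start of the episode above 0.03 m).
It also fails if it takes over 56 s, if anything falls off the work surface, if the arm or the gripper's body presses on something with over 40 N, if the wrist force passes 120 N, or if a joint passes its speed limit or range.

## Working session

There is one attempt and no reset: what is moved stays moved. The work goes in short steps, Python scripts to look and compute and a tool call to move; the robot and the scene stay as the last step left them, time stands still between calls to the robot, and variables do not carry over. Pictures are saved under pics/ and viewed, about 8 in all and at most 12, crops included, and the job is handed in when it is done.

Besides the shell and the picture viewer there is one more tool, called after "Call:" in YAML: its name, and indented under it one key for each argument. arm_command: Moves the arm, as the interface text tells. Its arguments: {"type":"object","properties":{"jaw":{"type":"array"},"offset":{"type":"array"},"turn":{"type":"array"},"grip_force":{"type":"number"}},"required":["jaw","offset","turn"]}

```bash
mkdir -p pics; cat > h.py <<'E'
import numpy as np, cv2, sys
from workcell import status, get_image, order, recognise, pinpoint
def ray(im,u,v):
    d=np.array([(u-im["cx"])/im["fx"],(v-im["cy"])/im["fy"]]); s=d.copy()
    for _ in range(20): s=d/(1+im["k1"]*(s@s))
    return np.array([s[0],s[1],1.])
def atz(im,u,v,z):
    R=np.array(im["R"]);c=-R.T@np.array(im["t"]);d=R.T@ray(im,u,v)
    return c+d*(z-c[2])/d[2]
def dep(im,u,v):
    z=im["range_z"][int(round(v)),int(round(u))]
    R=np.array(im["R"]); return R.T@(ray(im,u,v)*z-np.array(im["t"]))
def cloud(im):
    h,w=im["range_z"].shape;u,v=np.meshgrid(np.arange(w),np.arange(h))
    d=np.stack([(u-im["cx"])/im["fx"],(v-im["cy"])/im["fy"]],-1);s=d.copy()
    for _ in range(20): s=d/(1+im["k1"]*(s**2).sum(-1,keepdims=True))
    z=im["range_z"][...,None]; P=np.concatenate([s*z,z],-1)
    X=(P-np.array(im["t"]))@np.array(im["R"]); X[im["range_z"]==0]=np.nan
    return X
def save(im,n,crop=None,k=1):
    f=im["frame"][...,::-1]
    if crop: f=f[crop[1]:crop[3],crop[0]:crop[2]]
    cv2.imwrite(f"pics/{n}.png",cv2.resize(f,None,fx=k,fy=k,interpolation=cv2.INTER_CUBIC))
def proj(im,X):
    p=np.array(im["R"])@X+im["t"];s=p[:2]/p[2];s=s*(1+im["k1"]*(s@s));return s*[im["fx"],im["fy"]]+[im["cx"],im["cy"]]
E
cat > a.py <<'E'
from h import *
np.set_printoptions(precision=4,suppress=True)
for c in ("top","scene"):
    im=get_image(c); save(im,c+"0")
    for q,z in (("lever",.02),("lever_grip",.078),("vise",0),("jaw_handle",.08),("seat",.012),("tray",0)):
        for r in pinpoint(c,q)[:3]:
            print(c,q,r["conf"],np.round(r["location"],1),atz(im,*r["location"],z))
s=status.read_state();print(s["position"],s["eef_rot"],s["opening"],s["time_s"])
E
python3 a.py; cd pics; python3 -c "
import cv2;cv2.imwrite('both.png',cv2.resize(cv2.vconcat([cv2.imread('top0.png'),cv2.imread('scene0.png')]),None,fx=.714,fy=.714))"
```

```text
top lever 0.91 [377.2 198.5] [ 0.5614 -0.2273  0.02  ]
top lever_grip 0.92 [383.7 195. ] [ 0.558  -0.2316  0.078 ]
top vise 0.9 [391.4 313.5] [ 0.279  -0.2478  0.    ]
top vise 0.88 [197.1 307.2] [0.3077 0.2253 0.    ]
top vise 0.82 [374.6 201.9] [ 0.5567 -0.2242  0.    ]
top jaw_handle 0.81 [389.9 215.7] [ 0.5075 -0.2425  0.08  ]
top jaw_handle 0.62 [411.3 334. ] [ 0.2369 -0.2722  0.08  ]
top jaw_handle 0.62 [195.3 333.9] [0.2512 0.2135 0.08  ]
top seat 0.7 [197.5 220.6] [0.5197 0.2234 0.012 ]
top tray 0.61 [200.6 195.4] [0.5863 0.2182 0.    ]
scene lever 0.64 [249.5 293.4] [ 0.5615 -0.2308  0.02  ]
scene lever 0.24 [328.  208.5] [0.6297 0.0816 0.02  ]
scene lever_grip 0.77 [247.5 280. ] [ 0.5573 -0.2255  0.078 ]
scene vise 0.96 [151.7 258.4] [ 0.2837 -0.2508  0.    ]
scene vise 0.92 [251.  294.3] [ 0.5603 -0.2236  0.    ]
scene vise 0.75 [249.5 139.8] [0.309 0.221 0.   ]
scene jaw_handle 0.96 [231.2 113.1] [0.2491 0.2276 0.08  ]
scene jaw_handle 0.71 [230.9 277.6] [ 0.5204 -0.2383  0.08  ]
scene jaw_handle 0.57 [123.3 241.4] [ 0.2357 -0.2716  0.08  ]
scene seat 0.59 [313.6 159.5] [0.5201 0.2273 0.012 ]
scene tray 0.83 [334.1 172.2] [0.5894 0.2197 0.    ]
[0.2406 0.4946 0.1968] [179.9984   0.0005 154.0586] 0.08530058807283335 0.7
```

View pics/top0.png

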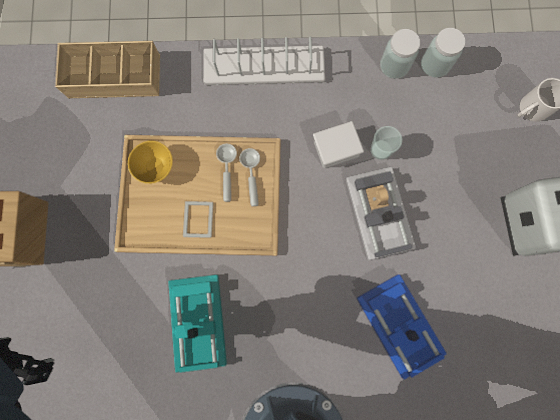

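View pics/scene0.png

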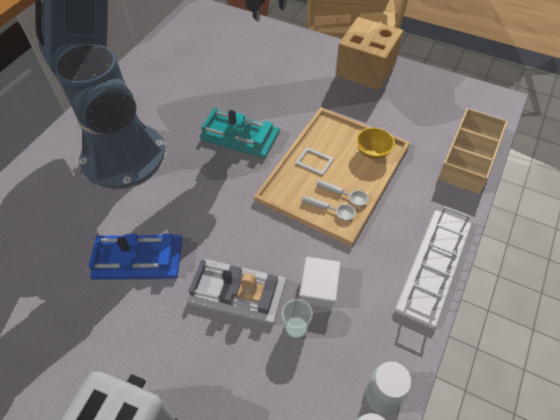

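Three clamp-shaped things in the top view: teal (197,322), blue (400,325) and aluminium grey (380,212). The grey one fits: it isn't blue or turquoise, and it holds the birch lever (377,198). The handle is at (390,215), and the seat frame on the tray is at (199,219). I'll confirm with a crop and measure the axes.

```bash
cat > b.py <<'E'
from h import *
np.set_printoptions(precision=4,suppress=True)
im=get_image("top"); X=cloud(im)
save(im,"vise0",(310,110,450,270),5*0.75)
def rect(m,n):
    m=cv2.morphologyEx(m.astype(np.uint8),cv2.MORPH_OPEN,np.ones((2,2)))
    P=X[m>0][:,:2]; r=cv2.minAreaRect((P*1000).astype(np.float32)); print(n,len(P),r, np.nanmedian(X[m>0][:,2]))
near=np.hypot(X[...,0]-.53,X[...,1]+.235)<.135
z=X[...,2]
box=np.zeros(z.shape,bool); box[150:270,335:425]=1
hsv=cv2.cvtColor(im["frame"],cv2.COLOR_RGB2HSV)
rect(near&box&(z>.012)&(z<.06)&~((X[...,0]>.61)),"base")
for a,b in ((.042,.058),(.06,.11)):
    m=near&box&(z>a)&(z<b); n,l,st,c=cv2.connectedComponentsWithStats(m.astype(np.uint8))
    for i in range(1,n):
        if st[i,4]>15: rect(l==i,f"z{a} {c[i]}")
# tray
t=np.zeros(z.shape,bool); t[120:265,105:290]=1
rect(t&(hsv[...,1]>70)&(hsv[...,0]<30)&(z>.003)&(z<.035),"tray")
f=np.zeros(z.shape,bool); f[195:243,178:220]=1
rect(f&(hsv[...,1]<60),"frame")
E
python3 b.py
```

```text
base 3524 ((nan, nan), (0.0, 0.0), 0.0) 0.024167702722245523
z0.042 [373.5152 179.5051] 395 ((603.0851440429688, -221.52427673339844), (27.068496704101562, 99.07685852050781), 14.215054512023926) 0.05012567148479427
z0.042 [374.5938 197.8438] 27 ((554.46533203125, -215.4103240966797), (26.96821403503418, 7.9437642097473145), 22.411502838134766) 0.052645567847492136
z0.042 [382.8    214.4391] 428 ((516.1179809570312, -239.59683227539062), (35.7590446472168, 98.279541015625), 12.002083778381348) 0.05024633566839763
z0.042 [393.3235 249.4176] 159 ((430.09521484375, -258.66986083984375), (10.368639945983887, 95.44673156738281), 10.619260787963867) 0.044326374706647395
z0.06 [385.7407 152.4444] 24 ((664.2791137695312, -248.79547119140625), (3.5400352478027344, 24.0981388092041), 10.32944393157959) 0.06668776160504478
z0.06 [381.1024 194.488 ] 164 ((561.6314697265625, -236.0777130126953), (30.531448364257812, 46.13262939453125), 24.166658401489258) 0.09442165050568108
z0.06 [387.0652 215.5   ] 92 ((507.7769775390625, -242.8012237548828), (17.70819091796875, 29.666893005371094), 17.29501724243164) 0.0926085252806757
tray 16217 ((588.7145385742188, 218.33700561523438), (396.7195129394531, 304.5749206542969), 86.91317749023438) 0.01354028522003057
frame 428 ((521.0626220703125, 218.86717224121094), (67.81732177734375, 89.91722869873047), 84.66677856445312) 0.01700748910000731
```

View pics/vise0.png

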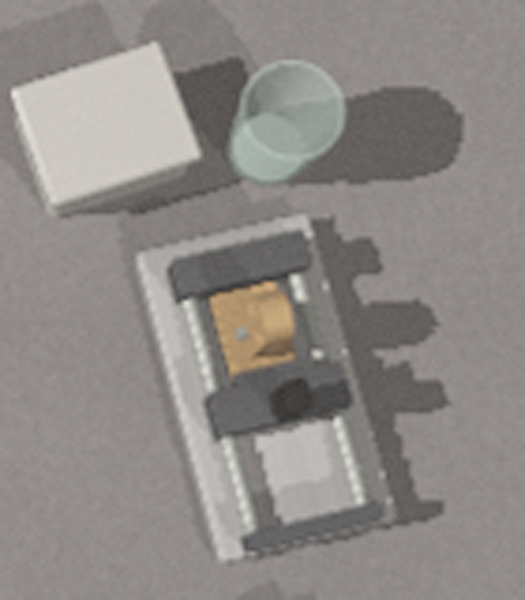

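Confirmed: the grey clamp holds the birch lever, with its jaw closed and the black handle towards -x. The clamp's yaw is about +12.5° and the tray's about -3°. I'll go above the clamp and look with the wrist camera.

```bash
cat >> h.py <<'E'
from scipy.spatial.transform import Rotation as Ro
def goto(p,yaw):
    s=status.read_state();R=Ro.from_euler("xyz",s["eef_rot"],degrees=True)
    T=Ro.from_euler("xyz",[180,0,yaw],degrees=True)
    print("offset",np.round(R.inv().apply(np.array(p)-s["position"])*1000,1),"turn",np.round((R.inv()*T).as_rotvec(),4))
E
python3 -c "
from h import *
goto([.51,-.24,.26],192.5)"
```

```text
offset [-563.6 -542.7  -63.2] turn [-0.      0.     -0.6709]
```

Call:
arm_command:
  jaw: [1,1,1,1,1,1,1,1,1,1,1,1,1,1,1,1,1]
  offset:
    - [-30,-30,-63]
    - [-70,-67,-63]
    - [-110,-106,-63]
    - [-150,-144,-63]
    - [-190,-183,-63]
    - [-230,-221,-63]
    - [-270,-260,-63]
    - [-310,-298,-63]
    - [-350,-337,-63]
    - [-390,-375,-63]
    - [-430,-414,-63]
    - [-470,-452,-63]
    - [-510,-491,-63]
    - [-550,-530,-63]
    - [-564,-543,-63]
    - [-564,-543,-63]
    - [-564,-543,-63]
  turn:
    - [0,0,-0.05]
    - [0,0,-0.1]
    - [0,0,-0.15]
    - [0,0,-0.2]
    - [0,0,-0.25]
    - [0,0,-0.3]
    - [0,0,-0.35]
    - [0,0,-0.4]
    - [0,0,-0.45]
    - [0,0,-0.5]
    - [0,0,-0.55]
    - [0,0,-0.6]
    - [0,0,-0.65]
    - [0,0,-0.671]
    - [0,0,-0.671]
    - [0,0,-0.671]
    - [0,0,-0.671]

```text
time_s: 2.88
position: [0.5099, -0.2392, 0.2599]
eef_rot: [180.0, -0.0, -167.5]
ft_force: [0.0, -0.1, 0.2]
opening: 0.0854
```

```bash
cat > c.py <<'E'
from h import *
np.set_printoptions(precision=4,suppress=True)
n=sys.argv[1]
im=get_image("wrist"); save(im,n); np.savez(n,**im)
for q,z in (("lever",.02),("lever_grip",.078),("vise",0),("jaw_handle",.08),("seat",.012),("tray",0)):
    for r in pinpoint("wrist",q)[:2]:
        print(q,round(r["conf"],2),np.round(r["location"],1),atz(im,*r["location"],z))
s=status.read_state();print(s["position"],s["eef_rot"],s["time_s"])
E
python3 c.py w1
```

```text
lever 0.95 [281.  205.6] [ 0.5569 -0.2237  0.02  ]
lever_grip 0.83 [277.2 224.8] [ 0.5634 -0.2275  0.078 ]
vise 0.84 [281.3 201.8] [ 0.5574 -0.223   0.    ]
jaw_handle 0.78 [282.2 176. ] [ 0.505  -0.2347  0.08  ]
seat 0.19 [281.3 200.5] [ 0.5522 -0.2243  0.012 ]
tray 0.7 [548.7 280.2] [ 0.5911  0.2176 -0.    ]
tray 0.7 [245.7 284.4] [ 0.6971 -0.247   0.    ]
[ 0.5102 -0.2401  0.26  ] [-179.9897    0.014  -167.4699] 3.225
```

View pics/w1.png

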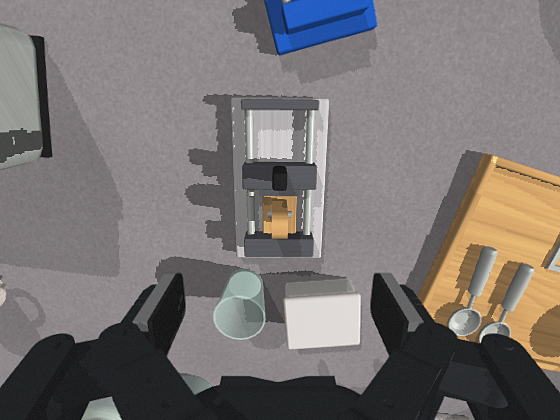

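The wrist view shows the grey clamp upright in the picture: handle at (280,177), lever (278,218), and beaker and container behind the fixed jaw. The axes line up well, so I'll refine with depth.

```bash
cat > d.py <<'E'
from h import *
np.set_printoptions(precision=4,suppress=True)
im=dict(np.load(sys.argv[1]+".npz")); X=cloud(im); z=X[...,2]
box=np.zeros(z.shape,bool); box[95:260,225:335]=1
for a,b in ((.015,.024),(.046,.054),(.088,.105)):
    m=(box&(z>a)&(z<b)).astype(np.uint8); n,l,st,c=cv2.connectedComponentsWithStats(m)
    for i in range(1,n):
        if st[i,4]>40:
            P=X[l==i][:,:2]; r=cv2.minAreaRect((P*1000).astype(np.float32)); print(a,np.round(c[i]),st[i,4],np.round(np.array(r[0]+r[1]+(r[2],)),1),round(float(np.median(X[l==i][:,2])),4))
E
python3 d.py w1
```

```text
0.015 [279. 172.] 3759 [ 528.2 -233.   213.8  120.6   12.2] 0.02
0.015 [279. 135.] 2747 [ 468.1 -245.9   64.1   65.9   12.2] 0.02
0.015 [258. 211.] 324 [ 569.3 -252.5   58.8   10.8   11.7] 0.0202
0.015 [300. 212.] 282 [ 558.5 -197.9   57.8    9.5   13.6] 0.0202
0.046 [279. 179.] 1729 [ 517.4 -235.4   38.2   90.2   12.1] 0.0499
0.046 [278. 247.] 1298 [ 603.9 -216.9   25.8   90.2   12.4] 0.05
0.088 [279. 181.] 273 [ 508.6 -237.7   19.9   15.2   13. ] 0.0947
0.088 [279. 226.] 410 [ 559.  -225.7   29.    17.1   12.3] 0.0981
```

```bash
python3 -c "
from h import *
goto([.5087,-.2373,.063],192.2)"
```

```text
offset [  0.9   3.  197. ] turn [-0.0002  0.0002  0.0058]
```

Call:
arm_command:
  jaw: [1,1,1,1,1,1,1,0,0,0,0,0,0,0]
  offset:
    - [1,3,40]
    - [1,3,80]
    - [1,3,120]
    - [1,3,160]
    - [1,3,185]
    - [1,3,197]
    - [1,3,197]
    - [1,3,197]
    - [1,3,197]
    - [1,3,197]
    - [1,3,197]
    - [1,3,197]
    - [1,3,197]
    - [1,3,197]
  turn:
    - [0,0,0.006]
    - [0,0,0.006]
    - [0,0,0.006]
    - [0,0,0.006]
    - [0,0,0.006]
    - [0,0,0.006]
    - [0,0,0.006]
    - [0,0,0.006]
    - [0,0,0.006]
    - [0,0,0.006]
    - [0,0,0.006]
    - [0,0,0.006]
    - [0,0,0.006]
    - [0,0,0.006]
  grip_force: 40

```text
time_s: 4.97
position: [0.5086, -0.2374, 0.063]
eef_rot: [-180.0, 0.0, -167.8]
ft_force: [0.2, 0.0, 0.4]
opening: -0.0
```

The fingers closed on nothing, so I'll look.

```bash
python3 - <<'E'
from h import *
a=get_image("wrist"); save(a,"w2"); b=get_image("scene"); save(b,"s2",(150,190,350,340),2.8)
print(status.read_state()["opening"])
x=cv2.imread("pics/w2.png");y=cv2.imread("pics/s2.png")[:, :560]
cv2.imwrite("pics/c2.png",cv2.resize(np.hstack([x,y]),None,fx=.714,fy=.714))
E
```

```text
-1.2509116043241736e-05
```

View pics/c2.png

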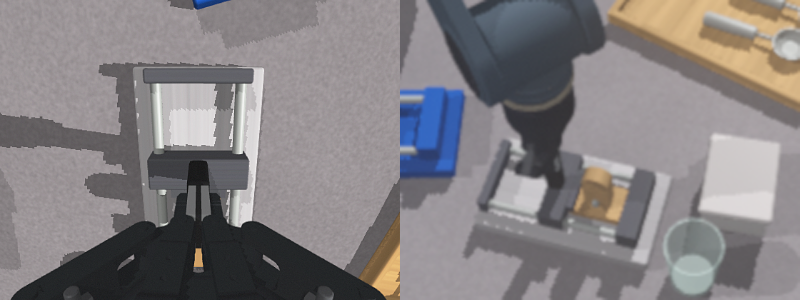

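The picture disagrees with the opening reading: the handle stands between the two fingers, with a gap where the lever shows through at (198,258). The reading looks unreliable. I'll test with a short pull along the clamp's -x (tool +x).

Call:
arm_command:
  jaw: [0,0,0,0,0]
  offset:
    - [3,0,0]
    - [6,0,0]
    - [9,0,0]
    - [12,0,0]
    - [12,0,0]
  turn:
    - [0,0,0]
    - [0,0,0]
    - [0,0,0]
    - [0,0,0]
    - [0,0,0]

```text
time_s: 5.7
position: [0.4967, -0.2399, 0.063]
eef_rot: [-180.0, 0.0, -167.8]
ft_force: [0.1, -1.5, -0.5]
opening: -0.0
```

```bash
cat > e.py <<'E'
from h import *
im=get_image("top"); X=cloud(im);z=X[...,2]
o=np.array([.560,-.2261]);a=np.radians(12.2);ex=np.array([np.cos(a),np.sin(a)]);ey=np.array([-ex[1],ex[0]])
L=np.stack([(X[...,:2]-o)@ex,(X[...,:2]-o)@ey],-1)
# jaw top profile along clamp x, at y in 20..43 both sides
m=(abs(L[...,1])>.02)&(abs(L[...,1])<.043)&(z>.042)&(z<.056)&(L[...,0]<.02)&(L[...,0]>-.11)
x=L[m][:,0]*1000; print("jawtop n",m.sum(),np.percentile(x,[2,50,98]) if m.sum() else "")
m=(z>.085)&(z<.106)&(abs(L[...,1])<.05)&(abs(L[...,0]+.005)<.035); print("lever top",m.sum(),np.nanmedian(L[m],0)*1000)
s=status.read_state();print(s["position"],s["ft_force"],s["opening"],s["time_s"])
E
python3 e.py
```

```text
jawtop n 52 [-57.46075041 -41.90677567 -25.85992272]
lever top 44 [6.93673542 8.262343  ]
[ 0.49683615 -0.23993894  0.06299068] [ 0.01784553 -0.48565278 -0.07541006] -1.1314702725478279e-05 5.75
```

```bash
python3 - <<'E'
from h import *
a=get_image("wrist"); save(a,"w3",(190,170,370,400),2.6)
b=get_image("scene"); save(b,"s3",(180,220,300,320),4.6)
x=cv2.imread("pics/w3.png");y=cv2.imread("pics/s3.png")
h=450;f=lambda i:cv2.resize(i,(int(i.shape[1]*h/i.shape[0]),h))
o=np.hstack([f(x),f(y)]);o=o[:,:];print(o.shape);cv2.imwrite("pics/c3.png",cv2.resize(o,None,fx=min(1,800/o.shape[1]),fy=min(1,800/o.shape[1])))
E
```

```text
(450, 892, 3)
```

View pics/c3.png

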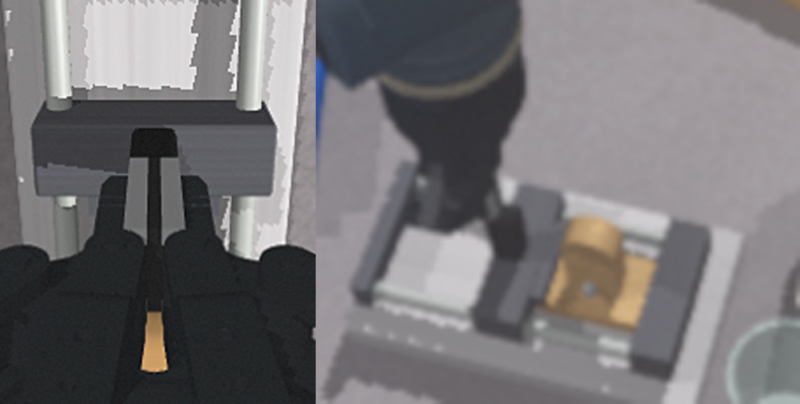

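```bash
python3 - <<'E'
from h import *
np.set_printoptions(precision=1,suppress=True)
im=get_image("wrist"); X=cloud(im);z=X[...,2]
s=status.read_state();p=np.array(s["position"])
print("cam",-im["R"].T@im["t"]*1000,"tcp px",proj(im,p),"grasp px",proj(im,p+[0,0,.019]))
o=np.array([.560,-.2261]);a=np.radians(12.2);ex=np.array([np.cos(a),np.sin(a)]);ey=np.array([-ex[1],ex[0]])
L=np.stack([(X[...,:2]-o)@ex,(X[...,:2]-o)@ey,z],-1)*1000
print("tcp clamp",(p[:2]-o)@ex*1000,(p[:2]-o)@ey*1000)
m=(abs(L[...,2]-50)<3)&(L[...,0]<0)&(abs(L[...,1])<43)&(L[...,0]>-115)
print("jawtop",m.sum(),np.percentile(L[m],[2,50,98],axis=0))
m=(abs(L[...,2]-95)<3)&(L[...,0]<0)&(abs(L[...,1])<43)
print("z95",m.sum(),np.percentile(L[m],[2,50,98],axis=0))
for v in range(215,300,6): print(v,[tuple(np.round(L[v,u]).astype(int)) for u in (250,262,270,277,284,295,305)])
E
```

```text
cam [ 418.5 -256.6  240.2] tcp px [277.2 246.3] grasp px [277.2 261. ]
tcp clamp -64.5204643418797 -0.16812565759054235
jawtop 4327 [[-62.4 -41.7  47.9]
 [-50.4  -1.   50. ]
 [-31.   41.7  51.4]]
z95 161 [[-14.1  -2.5  92.1]
 [-10.9  -0.3  95.7]
 [ -6.9   2.5  97.9]]
215 [(np.int64(-69), np.int64(-20), np.int64(20)), (np.int64(-70), np.int64(-11), np.int64(20)), (np.int64(-70), np.int64(-5), np.int64(21)), (np.int64(-70), np.int64(0), np.int64(20)), (np.int64(-69), np.int64(5), np.int64(20)), (np.int64(-69), np.int64(12), np.int64(20)), (np.int64(-9223372036854775808), np.int64(-9223372036854775808), np.int64(-9223372036854775808))]
221 [(np.int64(-65), np.int64(-20), np.int64(21)), (np.int64(-65), np.int64(-11), np.int64(20)), (np.int64(-65), np.int64(-5), np.int64(21)), (np.int64(-65), np.int64(0), np.int64(20)), (np.int64(-65), np.int64(5), np.int64(20)), (np.int64(-65), np.int64(12), np.int64(21)), (np.int64(-65), np.int64(20), np.int64(20))]
227 [(np.int64(-62), np.int64(-19), np.int64(25)), (np.int64(-63), np.int64(-11), np.int64(26)), (np.int64(-62), np.int64(-5), np.int64(26)
[... 3465 characters left out ...]
nt64(-71), np.int64(-11), np.int64(124)), (np.int64(-75), np.int64(-6), np.int64(129)), (np.int64(-75), np.int64(-3), np.int64(130)), (np.int64(-75), np.int64(0), np.int64(130)), (np.int64(-76), np.int64(3), np.int64(131)), (np.int64(-71), np.int64(7), np.int64(124)), (np.int64(-71), np.int64(11), np.int64(124))]
299 [(np.int64(-71), np.int64(-11), np.int64(128)), (np.int64(-75), np.int64(-6), np.int64(134)), (np.int64(-76), np.int64(-3), np.int64(135)), (np.int64(-75), np.int64(0), np.int64(134)), (np.int64(-75), np.int64(2), np.int64(134)), (np.int64(-75), np.int64(7), np.int64(134)), (np.int64(-72), np.int64(11), np.int64(129))]<stdin>:13: RuntimeWarning: invalid value encountered in cast
```

```bash
python3 - <<'E'
from h import *
s=status.read_state();p=np.array(s["position"])
o=np.array([.560,-.2261]);a=np.radians(12.2);ex=np.array([np.cos(a),np.sin(a)]);ey=np.array([-ex[1],ex[0]])
for c in ("scene","wrist","top"):
    im=get_image(c); X=cloud(im)
    L=np.stack([(X[...,:2]-o)@ex,(X[...,:2]-o)@ey,X[...,2]],-1)*1000
    m=(L[...,0]<-65.5)&(L[...,0]>-82)&(abs(L[...,1])<14)&(L[...,2]>54)&(L[...,2]<180)
    print(c,m.sum(),np.round(np.percentile(L[m],[0,3,50],axis=0)).tolist() if m.any() else "", "cam",-im["R"].T@im["t"])
print(p,s["qpos"],s["opening"])
E
```

```text
scene 0  cam [ 0.87153907 -0.65083216  1.12125991]
wrist 9934 [[-82.0, -14.0, 101.0], [-82.0, -13.0, 108.0], [-76.0, -0.0, 156.0]] cam [ 0.41849983 -0.25662712  0.2401488 ]
top 0  cam [0.33793287 0.00175546 1.1574389 ]
[ 0.4969722  -0.2398991   0.06298309] [-3.06018565e+01  3.02400553e+01  1.00640704e+02  1.52179846e-03
  4.91011234e+01 -1.32792303e+02] 8.685915579734696e-05
```

```bash
python3 - <<'E'
from h import *
s=status.read_state();p=np.array(s["position"])
o=np.array([.560,-.2261]);a=np.radians(12.2);ex=np.array([np.cos(a),np.sin(a)]);ey=np.array([-ex[1],ex[0]])
im=get_image("scene"); X=cloud(im)
L=np.stack([(X[...,:2]-o)@ex,(X[...,:2]-o)@ey,X[...,2]],-1)*1000
for z in range(60,240,10):
    m=(abs(L[...,2]-z)<5)&(abs(L[...,0]+65)<75)&(abs(L[...,1])<80)
    m&=~((L[...,0]>-30)&(L[...,2]<105))
    if m.any(): print(z,m.sum(),np.round(np.percentile(L[m][:,:2],[3,50,97],axis=0)).tolist())
print("tcp px",proj(im,p),"z+100",proj(im,p+[0,0,.1]))
E
```

```text
60 23 [[-61.0, -19.0], [-48.0, -9.0], [-35.0, 23.0]]
70 15 [[-61.0, -11.0], [-49.0, -9.0], [-43.0, 0.0]]
80 19 [[-60.0, -11.0], [-49.0, -10.0], [-43.0, -1.0]]
90 36 [[-60.0, -11.0], [-50.0, -8.0], [-43.0, 4.0]]
100 22 [[-59.0, -9.0], [-52.0, -3.0], [-45.0, 2.0]]
110 13 [[-59.0, -16.0], [-55.0, -9.0], [-54.0, 2.0]]
120 13 [[-59.0, -15.0], [-55.0, -9.0], [-54.0, 3.0]]
130 9 [[-59.0, -13.0], [-55.0, -7.0], [-54.0, 3.0]]
140 17 [[-67.0, -25.0], [-54.0, -10.0], [-52.0, 15.0]]
150 41 [[-68.0, -33.0], [-59.0, -19.0], [-52.0, 8.0]]
160 28 [[-69.0, -44.0], [-54.0, -25.0], [-49.0, 2.0]]
170 25 [[-56.0, -46.0], [-51.0, -18.0], [-48.0, 8.0]]
180 33 [[-68.0, -61.0], [-53.0, -43.0], [-48.0, -7.0]]
190 99 [[-76.0, -64.0], [-61.0, -56.0], [-48.0, -20.0]]
200 63 [[-71.0, -58.0], [-61.0, -42.0], [-45.0, -17.0]]
210 42 [[-72.0, -44.0], [-61.0, -40.0], [-54.0, -27.0]]
220 20 [[-73.0, -42.0], [-64.0, -39.0], [-54.0, -34.0]]
230 63 [[-84.0, -40.0], [-54.0, -36.0], [-28.0, 1.0]]
tcp px [222.65863481 277.40292089] z+100 [217.90103039 256.64272565]
```

Both cameras agree that the finger ends are at about z = 0.101 while the reported TCP is 0.063. The real fingertips therefore sit about 38 mm higher than reported, and the fingers closed above the handle (top at 0.095) without moving the jaw. x and y agree. I'll open, go back over the handle and descend 36 mm lower by the report.

Call:
arm_command:
  jaw: [1,1,1,1,1,1,1,1,1,1,1]
  offset:
    - [0,0,-15]
    - [0,0,-30]
    - [-6,0,-30]
    - [-12,0,-30]
    - [-12,0,-30]
    - [-12,0,-30]
    - [-12,0,-10]
    - [-12,0,10]
    - [-12,0,25]
    - [-12,0,35]
    - [-12,0,35]
  turn:
    - [0,0,0]
    - [0,0,0]
    - [0,0,0]
    - [0,0,0]
    - [0,0,0]
    - [0,0,0]
    - [0,0,0]
    - [0,0,0]
    - [0,0,0]
    - [0,0,0]
    - [0,0,0]

```text
time_s: 7.48
position: [0.5084, -0.2372, 0.0274]
eef_rot: [180.0, -0.0, -167.8]
ft_force: [0.2, 0.5, 0.3]
opening: 0.0857
```

Call:
arm_command:
  jaw: [0,0,0,0,0,0,0,0]
  offset:
    - [0,0,0]
    - [0,0,0]
    - [0,0,0]
    - [0,0,0]
    - [0,0,0]
    - [0,0,0]
    - [0,0,0]
    - [0,0,0]
  turn:
    - [0,0,0]
    - [0,0,0]
    - [0,0,0]
    - [0,0,0]
    - [0,0,0]
    - [0,0,0]
    - [0,0,0]
    - [0,0,0]
  grip_force: 40

```text
time_s: 8.48
position: [0.5086, -0.2375, 0.0278]
eef_rot: [-180.0, -0.0, -167.8]
ft_force: [-0.7, -3.4, 4.8]
opening: 0.0155
```

The handle is gripped (15.5 mm), so I'll pull the jaw back.

Call:
arm_command:
  jaw: [0,0,0,0,0,0,0,0,0,0,0,0]
  offset:
    - [5,0,0]
    - [10,0,0]
    - [15,0,0]
    - [20,0,0]
    - [25,0,0]
    - [30,0,0]
    - [35,0,0]
    - [40,0,0]
    - [44,0,0]
    - [47,0,0]
    - [48,0,0]
    - [48,0,0]
  turn:
    - [0,0,0]
    - [0,0,0]
    - [0,0,0]
    - [0,0,0]
    - [0,0,0]
    - [0,0,0]
    - [0,0,0]
    - [0,0,0]
    - [0,0,0]
    - [0,0,0]
    - [0,0,0]
    - [0,0,0]

```text
time_s: 9.98
position: [0.4614, -0.2477, 0.0278]
eef_rot: [180.0, -0.0, -167.8]
ft_force: [0.9, -0.1, 2.7]
opening: 0.0153
```

Call:
arm_command:
  jaw: [1,1,1,1,1,1,1,1,1,1,1,1]
  offset:
    - [0,0,0]
    - [0,0,0]
    - [0,0,0]
    - [0,0,0]
    - [0,0,-20]
    - [0,0,-60]
    - [0,0,-100]
    - [0,0,-140]
    - [-40,0,-190]
    - [-60,0,-200]
    - [-60,0,-200]
    - [-60,0,-200]
  turn:
    - [0,0,0]
    - [0,0,0]
    - [0,0,0]
    - [0,0,0]
    - [0,0,0]
    - [0,0,0]
    - [0,0,0]
    - [0,0,0]
    - [0,0,0]
    - [0,0,0]
    - [0,0,0]
    - [0,0,0]

```text
time_s: 11.48
position: [0.5191, -0.2348, 0.2266]
eef_rot: [179.9, -0.1, -167.8]
ft_force: [-0.3, 0.0, -0.1]
opening: 0.085
```

```bash
python3 c.py w4; sed -i 's/box\[95:260,225:335\]/box[60:300,200:360]/' d.py; python3 d.py w4
```

```text
lever 0.67 [279.6 206.4] [ 0.557  -0.2236  0.02  ]
lever_grip 0.56 [278.3 226.2] [ 0.5613 -0.2245  0.078 ]
jaw_handle 0.63 [277.8 125.1] [ 0.4592 -0.2471  0.08  ]
jaw_handle 0.26 [275.4 222.7] [ 0.5574 -0.2285  0.08  ]
[ 0.5199 -0.2351  0.2276] [ 179.9808   -0.0576 -167.8267] 11.825
0.015 [277. 176.] 4235 [ 528.6 -233.   213.3  120.7   12.2] 0.02
0.015 [277. 108.] 763 [ 444.4 -251.1   13.1   65.7   12.2] 0.0201
0.015 [277. 180.] 2652 [ 538.8 -230.8  111.1   66.    12.2] 0.0201
0.015 [243. 283.] 110 [ 675.8 -249.8   18.2   52.8    2.8] 0.02
0.015 [320. 292.] 260 [ 664.9 -143.4    6.9   99.9   18.9] 0.0195
0.046 [277. 133.] 2434 [ 470.4 -245.6   37.8   90.3   12.2] 0.0499
0.046 [277. 251.] 1494 [ 603.9 -217.1   25.4   89.7   12.1] 0.0501
0.046 [239. 293.] 114 [ 672.  -254.1   13.7   51.5   11.9] 0.0502
0.088 [277. 128.] 376 [ 461.3 -247.5   20.    15.    12.5] 0.0947
0.088 [278. 228.] 509 [ 558.7 -225.9   29.3   17.5   12. ] 0.0981
```

View pics/w4.png

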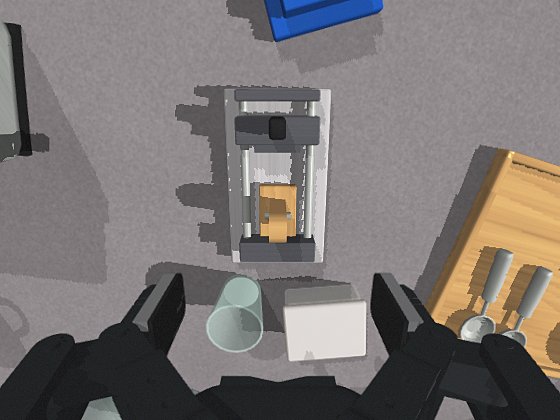

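The jaw is back 48 mm (handle now at (277,128)) and the lever stands unmoved at (278,215). Now to pinch the lever.

```bash
python3 -c "
from h import *
goto([.5592,-.2259,.023],192.2)"
```

```text
offset [-40.6   0.6 204.5] turn [ 0.0003 -0.001  -0.0005]
```

Call:
arm_command:
  jaw: [1,1,1,1,1,1,1,1,1,0,0,0,0,0,0,0,0]
  offset:
    - [-20,0.5,0]
    - [-40.5,0.5,30]
    - [-40.5,0.5,70]
    - [-40.5,0.5,110]
    - [-40.5,0.5,145]
    - [-40.5,0.5,175]
    - [-40.5,0.5,195]
    - [-40.5,0.5,204.5]
    - [-40.5,0.5,204.5]
    - [-40.5,0.5,204.5]
    - [-40.5,0.5,204.5]
    - [-40.5,0.5,204.5]
    - [-40.5,0.5,204.5]
    - [-40.5,0.5,204.5]
    - [-40.5,0.5,204.5]
    - [-40.5,0.5,204.5]
    - [-40.5,0.5,204.5]
  turn:
    - [0,-0.001,0]
    - [0,-0.001,0]
    - [0,-0.001,0]
    - [0,-0.001,0]
    - [0,-0.001,0]
    - [0,-0.001,0]
    - [0,-0.001,0]
    - [0,-0.001,0]
    - [0,-0.001,0]
    - [0,-0.001,0]
    - [0,-0.001,0]
    - [0,-0.001,0]
    - [0,-0.001,0]
    - [0,-0.001,0]
    - [0,-0.001,0]
    - [0,-0.001,0]
    - [0,-0.001,0]
  grip_force: 40

```text
time_s: 13.95
position: [0.5594, -0.2262, 0.0233]
eef_rot: [-180.0, 0.0, -167.8]
ft_force: [-0.7, -0.1, 4.8]
opening: 0.0176
```

Call:
arm_command:
  jaw: [0,0,0,0,0,0,0,0,0,0,0,0]
  offset:
    - [0,0,-5]
    - [0,0,-12]
    - [0,0,-22]
    - [0,0,-34]
    - [0,0,-46]
    - [0,0,-60]
    - [0,0,-80]
    - [0,0,-100]
    - [0,0,-120]
    - [0,0,-140]
    - [0,0,-150]
    - [0,0,-150]
  turn:
    - [0,0,0]
    - [0,0,0]
    - [0,0,0]
    - [0,0,0]
    - [0,0,0]
    - [0,0,0]
    - [0,0,0]
    - [0,0,0]
    - [0,0,0]
    - [0,0,0]
    - [0,0,0]
    - [0,0,0]

```text
time_s: 15.45
position: [0.5595, -0.2263, 0.174]
eef_rot: [-180.0, 0.1, -167.8]
ft_force: [0.3, -0.2, -1.2]
opening: 0.0175
```

```bash
python3 -c "
from h import *
s=status.read_state();print(s['position'],s['ft_force'],s['opening'])
goto([.485,.224,.1733],176.9)"
```

```text
[ 0.55953279 -0.22627285  0.17398672] [ 0.34145719 -0.24161078 -1.20337416] 0.017548379113916882
offset [-2.210e+01  4.559e+02  4.000e-01] turn [-0.0006  0.0015  0.2666]
```

```bash
python3 -c "
from h import *
goto([.60,.219,.1735],176.9)"
```

```text
offset [-1.334e+02  4.267e+02  3.000e-01] turn [-0.0006  0.0015  0.2666]
```

Call:
arm_command:
  jaw: [0,0,0,0,0,0,0,0,0,0,0,0,0,0,0]
  offset:
    - [-6,20,0]
    - [-15,50,0]
    - [-26,85,0]
    - [-38,121,0]
    - [-49,157,0]
    - [-60,193,0]
    - [-71,229,0]
    - [-83,265,0]
    - [-94,301,0]
    - [-105,337,0]
    - [-116,372,0]
    - [-126,402,0]
    - [-131,420,0]
    - [-133.5,426.5,0]
    - [-133.5,426.5,0]
  turn:
    - [0,0,0.02]
    - [0,0,0.04]
    - [0,0,0.06]
    - [0,0,0.08]
    - [0,0,0.1]
    - [0,0,0.12]
    - [0,0,0.14]
    - [0,0,0.16]
    - [0,0,0.18]
    - [0,0,0.2]
    - [0,0,0.22]
    - [0,0,0.24]
    - [0,0.001,0.26]
    - [0,0.001,0.2665]
    - [0,0.001,0.2665]

```text
time_s: 17.32
position: [0.5999, 0.2186, 0.1732]
eef_rot: [-179.9, -0.0, 176.9]
ft_force: [-0.2, -0.2, -0.7]
opening: 0.0175
```

```bash
python3 c.py w5
```

```text
lever 0.85 [279.6 244.9] [0.6674 0.2174 0.02  ]
lever 0.38 [276.9 112.9] [0.5279 0.222  0.02  ]
lever_grip 0.92 [274.4 299.3] [0.6985 0.2104 0.078 ]
jaw_handle 0.21 [275.7 301. ] [0.6992 0.2116 0.08  ]
seat 0.96 [275.2 112.7] [0.5278 0.2203 0.012 ]
tray 0.59 [277.  172.5] [0.5906 0.2186 0.    ]
[0.6001 0.2184 0.1739] [-179.9723    0.0314  176.8782] 17.675
```

View pics/w5.png

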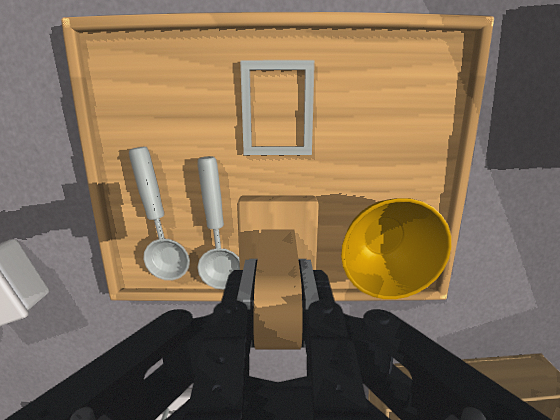

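The frame is in clear view, centred near (277,108), and the lever hangs upright in the fingers with its foot at (278,225). I'll measure the frame and the foot's pose relative to the TCP.

```bash
cat > f.py <<'E'
from h import *
np.set_printoptions(precision=4,suppress=True)
im=dict(np.load("w5.npz")); hsv=cv2.cvtColor(im["frame"],cv2.COLOR_RGB2HSV); X=cloud(im)
m=np.zeros(hsv.shape[:2],np.uint8); m[50:165,230:325]=1
m&=(hsv[...,1]<60).astype(np.uint8)
n,l,st,c=cv2.connectedComponentsWithStats(m); i=1+np.argmax(st[1:,4]); m=(l==i).astype(np.uint8)
cs,h=cv2.findContours(m,cv2.RETR_CCOMP,cv2.CHAIN_APPROX_NONE)
for k in sorted(cs,key=cv2.contourArea)[-2:]:
    P=np.array([atz(im,*p[0],.018)[:2]*1000 for p in k],np.float32); print("frame",cv2.minAreaRect(P))
print("rail z",np.nanmedian(X[m>0][:,2]))
# foot
z=X[...,2]; b=np.zeros(z.shape,bool); b[185:300,225:330]=1
for lo in np.arange(.14,.21,.005):
    q=b&(z>lo)&(z<lo+.005)
    if q.sum()>80: r=cv2.minAreaRect((X[q][:,:2]*1000).astype(np.float32));print(round(lo,3),q.sum(),np.round(r[0]+r[1]+(r[2],),1))
t=b&(z>.165)&(z<.205)&(np.indices(z.shape)[0]<232)
print("foot top z",np.nanmedian(z[t]))
A=np.c_[X[t][:,:2],np.ones(t.sum())]; print("plane slope",np.linalg.lstsq(A,X[t][:,2],rcond=None)[0])
s=status.read_state();print(s["position"])
E
python3 f.py
```

```text
frame ((524.401123046875, 222.2913818359375), (54.15983581542969, 73.26587677001953), 86.91207885742188)
frame ((523.9593505859375, 222.24610900878906), (69.4581069946289, 88.23003387451172), 86.97532653808594)
rail z 0.01800310359856043
0.17 140 [568.7 220.4  42.3   1.1  87.2]
0.175 194 [568.9 220.4  42.9   1.3  87.1]
0.18 3642 [588.9 219.3  44.1  41.2  86.8]
0.185 259 [588.1 219.   40.8  37.2  85.6]
0.19 121 [584.7 219.5  17.7   1.1  86.6]
0.195 161 [590.4 219.2  29.8  13.2  87.2]
0.2 150 [584.9 219.5  17.7   1.4  87.6]
0.205 164 [584.8 219.6  17.9   1.1  86.9]
foot top z 0.18375979459423966
plane slope [ 0.2579 -0.0156  0.0378]
[0.6001 0.2184 0.1739]
```

```bash
python3 -c "
from h import *
goto([.5239,.2220,.0165],176.9)"
```

```text
offset [ 76.4  -0.4 157.4] turn [-0.0005  0.0005 -0.0004]
```

Call:
arm_command:
  jaw: [0,0,0,0,0,0,0,0,0,0,0,0,0,0,0]
  offset:
    - [12,0,0]
    - [32,-0.2,10]
    - [52,-0.3,30]
    - [68,-0.4,55]
    - [76.4,-0.4,80]
    - [76.4,-0.4,105]
    - [76.4,-0.4,120]
    - [76.4,-0.4,130]
    - [76.4,-0.4,137]
    - [76.4,-0.4,143]
    - [76.4,-0.4,148]
    - [76.4,-0.4,152]
    - [76.4,-0.4,155]
    - [76.4,-0.4,157]
    - [76.4,-0.4,157]
  turn:
    - [0,0,0]
    - [0,0,0]
    - [0,0,0]
    - [0,0,0]
    - [0,0,0]
    - [0,0,0]
    - [0,0,0]
    - [0,0,0]
    - [0,0,0]
    - [0,0,0]
    - [0,0,0]
    - [0,0,0]
    - [0,0,0]
    - [0,0,0]
    - [0,0,0]

```text
time_s: 19.55
position: [0.5239, 0.222, 0.0168]
eef_rot: [-180.0, 0.0, 176.9]
ft_force: [0.2, -0.0, -0.2]
opening: 0.0177
```

```bash
cat > g.py <<'E'
from h import *
np.set_printoptions(precision=4,suppress=True)
n=sys.argv[1];im=get_image("wrist"); save(im,n); np.savez(n,**im)
X=cloud(im);o=np.array([.5242,.2223]);a=np.radians(-3.1);ex=np.array([np.cos(a),np.sin(a)]);ey=np.array([-ex[1],ex[0]])
L=np.stack([(X[...,:2]-o)@ex,(X[...,:2]-o)@ey,X[...,2]],-1)*1000
m=(abs(L[...,0])<45)&(abs(L[...,1])<35)
for lo in range(9,40,3):
    q=m&(L[...,2]>lo)&(L[...,2]<=lo+3)
    if q.sum()>30: print(lo,q.sum(),np.round(np.percentile(L[q],[2,50,98],axis=0),1).tolist())
q=m&(L[...,2]>22)&(L[...,2]<32)
if q.sum()>30: print("foot",cv2.minAreaRect(L[q][:,:2].astype(np.float32)),np.median(L[q][:,2]))
s=status.read_state();print(s["position"],s["ft_force"],s["opening"],s["time_s"])
E
python3 g.py w6
```

```text
9 646 [[-44.9, -26.6, 10.7], [-31.0, -1.5, 11.6], [15.3, 26.4, 12.0]]
12 1047 [[-44.7, -26.7, 12.0], [-30.7, 1.9, 12.6], [15.2, 26.7, 14.9]]
15 2182 [[-44.6, -34.1, 15.3], [-31.4, -0.3, 17.6], [21.6, 34.1, 18.0]]
18 2661 [[-44.6, -34.1, 18.0], [-31.1, 0.8, 18.5], [21.1, 34.1, 19.8]]
21 125 [[-31.9, -20.0, 21.2], [-31.5, -0.9, 22.5], [-31.1, 19.7, 23.9]]
24 952 [[-31.7, -21.9, 24.4], [-21.7, 0.2, 26.6], [5.0, 21.7, 27.0]]
27 2835 [[-30.6, -20.8, 27.0], [-18.6, -0.3, 27.7], [2.8, 20.6, 29.0]]
30 78 [[-16.0, -8.8, 30.1], [-15.5, -0.1, 31.6], [-15.1, 8.7, 32.9]]
33 71 [[-16.1, -8.5, 33.1], [-15.5, -0.3, 34.7], [-15.0, 8.4, 36.0]]
36 74 [[-15.9, -8.4, 36.1], [-15.5, 0.2, 37.6], [-8.5, 10.0, 38.9]]
39 99 [[-15.9, -13.9, 39.1], [-15.4, 0.7, 40.3], [-3.4, 13.3, 41.9]]
foot ((-11.444024085998535, -0.05996131896972656), (44.29106140136719, 41.08896255493164), 89.57696533203125) 27.449423116746665
[0.524  0.2221 0.0169] [ 0.1036 -0.1268 -2.0214] 0.017407260959493645 19.6
```

View pics/w6.png

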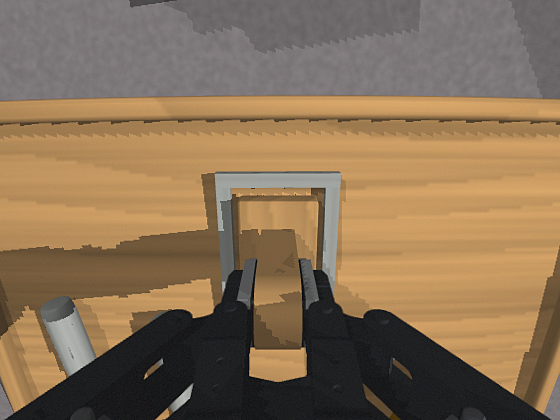

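The foot is inside the frame and centred: front edge at -31.7 mm against an ideal -32, y within 0.1 mm. It hovers about 1.4 mm above the floor, so I'll lower the last bit and release.

Call:
arm_command:
  jaw: [0,0,0,0,0]
  offset:
    - [0,0,0.5]
    - [0,0,1]
    - [0,0,1.5]
    - [0,0,1.7]
    - [0,0,1.7]
  turn:
    - [0,0,0]
    - [0,0,0]
    - [0,0,0]
    - [0,0,0]
    - [0,0,0]

```text
time_s: 20.23
position: [0.524, 0.222, 0.0154]
eef_rot: [-180.0, 0.0, 176.9]
ft_force: [-0.5, -0.6, 0.1]
opening: 0.0171
```

Call:
arm_command:
  jaw: [0.25,0.25,0.35,0.5,0.7,1,1,1,1,1,1,1,1,1,1]
  offset:
    - [0,0,0]
    - [0,0,0]
    - [0,0,0]
    - [0,0,0]
    - [0,0,0]
    - [0,0,0]
    - [0,0,0]
    - [0,0,0]
    - [0,0,-15]
    - [0,0,-45]
    - [0,0,-80]
    - [0,0,-120]
    - [-50,0,-140]
    - [-75,0,-140]
    - [-75,0,-140]
  turn:
    - [0,0,0]
    - [0,0,0]
    - [0,0,0]
    - [0,0,0]
    - [0,0,0]
    - [0,0,0]
    - [0,0,0]
    - [0,0,0]
    - [0,0,0]
    - [0,0,0]
    - [0,0,0]
    - [0,0,0]
    - [0,0,0]
    - [0,0,0]
    - [0,0,0]

```text
time_s: 22.1
position: [0.5998, 0.2178, 0.1562]
eef_rot: [-180.0, 0.1, 176.8]
ft_force: [-0.2, 0.7, -0.1]
opening: 0.0854
```

```bash
python3 g.py w7; python3 e.py
```

```text
9 471 [[-36.8, -26.4, 10.4], [-12.4, 4.9, 11.5], [35.8, 26.5, 12.0]]
12 587 [[-36.7, -26.6, 12.0], [-6.2, -2.6, 12.6], [36.5, 26.7, 14.8]]
15 1247 [[-43.6, -34.2, 15.8], [1.0, 0.4, 17.5], [43.6, 34.4, 18.0]]
18 1533 [[-43.6, -34.1, 18.0], [-8.8, -0.5, 18.6], [43.5, 34.2, 19.7]]
21 44 [[-31.5, -22.2, 22.9], [0.4, -9.3, 23.8], [32.4, 22.0, 24.0]]
24 2146 [[-30.5, -21.5, 24.4], [-5.3, -0.6, 25.9], [31.3, 21.4, 26.9]]
27 205 [[-29.5, -20.3, 27.0], [-3.6, 3.0, 27.3], [30.1, 20.0, 28.3]]
39 70 [[-2.8, -15.1, 39.4], [0.5, -11.7, 41.2], [3.9, 14.9, 41.9]]
foot ((0.4176063537597656, -0.07535934448242188), (44.29542541503906, 63.96171188354492), 89.87413024902344) 25.96257705791897
[0.5986 0.2178 0.1558] [ 0.1703  1.443  -0.5939] 0.08556537769730603 22.15
jawtop n 245 [-109.14632097  -93.919646    -73.58976847]
lever top 0 [nan nan]
[0.59808832 0.21797339 0.15558003] [-1.28396551 -0.0491684  -0.683694  ] 0.08567169032840256 22.2
  return np.nanmean(a, axis, out=out, keepdims=keepdims)
```

View pics/w7.png

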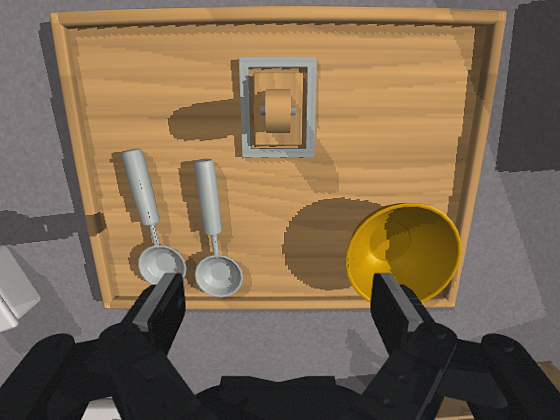

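The lever stands at (278,108) inside the frame. Its foot top is at 26.0 mm, so it is on the floor, and it is centred to 0.4 mm in x and 0.1 mm in y. The jaw is open, the gripper is clear and the bystanders haven't moved. Handing in.

```bash
python3 -c "
from h import *
print(order.hand_in()); s=status.read_state(); print(s['time_s'],s['ft_force'])"
```

```text
the job is handed in; nothing more can be done
None
the job is handed in; nothing more can be done
```

The lever is standing in the steel frame on the tray, the jaw is open, and the job was handed in at about 22 s of the 56 s allowed. I slid the grey clamp's jaw back about 48 mm, lifted the lever straight out, lowered it into the frame and released it once its foot was on the floor.

**Last checks:**
- **Lever:** its foot was centred in the frame within 0.4 mm in x and 0.1 mm in y, and lined up with it to about 0.1°. The foot top was at 26.0 mm, so the foot was flat on the tray floor.
- **Jaw:** it was still open by about 48 mm.
- **Bystanders and gripper:** the bowl and spoons looked undisturbed in the final picture. The beaker and container I did not check again at the end. The gripper was clear of everything.

**What failed or disagreed:**
- **First grip:** the first grasp closed on nothing, because the fingertips sit about 38 mm higher than the reported tool position. I measured this with two cameras and corrected for it. The jaw did not move during the miss.
- **Force reading:** it still showed about 1.4 N with the gripper in free air just before hand-in. I took that as the arm settling, because nothing was near the gripper.

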